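Turn the scraper insert end for end in its bench holder

ROBOT

A 6-joint arm with a two-finger parallel gripper is mounted at the origin on a cart in front of the work surface, level with it; the furniture and walls round the work are solid. World frame = base frame: x ahead of the robot, y to its left, z up, the work surface at z = 0. Lengths are in mm, angles in rad, forces in N, time in s.
With the tool pointing down it reaches from about 325 to 925 mm from the base axis. Payload 3.1 kg.
Tool frame: the origin (TCP) lies on the centre line of the jaws, within the pads' length; the fingertips stand 22 mm ahead of it and the grasp point (between the pads) lies 3 mm ahead of it (robot.tip_reach is the distance from the TCP to the fingertips, in mm); z points along the fingers, y is the line along which they close (so a half turn about z gives the same grasp; the last joint's range is limited). The gripper opens to 85 mm and grips with 20 to 120 N. Pads are 22 mm wide; open, the fingers measure 114 mm over their backs; the gripper's body (76 mm by 85 mm) begins 54 mm behind the grasp point. The pads swing forward as they close: fully open they stand 13 mm farther back than shut.
Start: joints at [1.139, 0.217, 1.613, -0, 1.311, -0.112], TCP at [196.467, 593.33, 253.3] pointing down, gripper open.
Joint ranges: [-2.75, 2.75], [-0.78, 2.1], [0.31, 2.55], [-1.13, 4.27], [0.13, 2.63], [-2.58, 2.58]. Speed limits (rad/s): [2.79, 2.79, 3.14, 3.14, 3.14, 3.14].

INTERFACE

Orientations are given as a unit quaternion [w, x, y, z].
In Python, from cell import robot gives the robot as it stands.
- The arm moves only by the tool arm_command, never from a script. Its argument "targets" is one flat list of numbers, 7 for each row, row after row: the turn, a rotation vector about the tool's x, y, z in units of 180 degrees (1.0 is 180 degrees), then the shift along the tool's x, y, z in units of 0.25 m (1.0 is 0.25 m), then the opening, from 0 (shut) to 1 (fully open). A call has 1 to 5 rows; each row is the pose to reach, as a shift and turn from the pose commanded when the call began, along the tool's axes at that moment, turning the shorter way round; what a row does not reach only later rows make up. A row lasts 1/10 s, in which the tool goes at most 50 mm and 8.59 degrees, less where a joint would pass 70% of its speed; a pose out of reach is approached as far as the arm can. A call with a number of a shift or a turn outside -1 to 1 is refused whole. A call with a gripper value outside its range is refused whole. The fingers move at their own pace and stop on an object; "squeeze" is the grip in N (left out, the last holds). Time passes only in rows, so rows that repeat a pose let the fingers close. It gives the time, the measured TCP pose, the force, the opening and the grip force at its end, in the units of the state.
- robot.observe(): the state, without advancing time (a new reading comes with each control period).
- robot.read_camera(name): name is "scene" or "top" or "wrist"; returns a dict with "color" (480x640x3 uint8, blue, green, red), "z_map" (480x640 float32, mm along the optical axis (not along the pixel's ray), 0 where there is no reading), "fx", "fy", "cx", "cy" (pixels), "R" (3x3) and "t" (3): a world point X has camera coordinates R X + t; the wrist camera has in their place "tool_from_camera" (4x4, takes a point from camera to tool coordinates, whose origin is the TCP and whose axes are the flange's). Camera axes: x right, y down, z forward; pixel columns grow to the right and rows downward; lengths in mm; the calibration is good to about 2 mm. The wrist camera is an equidistant fisheye: a pixel r from the principal point sees the ray r / f radians off the axis. A picture is of the moment at which its call begins: read the wrist's pose just before it.
- robot.hand_in(): hands the job in; it is judged then, once.
The state is a dict: "time": time; "joints": joint angles; "qvel": joint speeds; "joint_torque": joint torques, N m; "ee_pos": TCP position; "eef_rot": TCP orientation; "wrist_force": force on the tool from outside, world axes, zero at the start; "moment": the same for the moment, N m; "width": finger opening in mm; "finger_force": force on a finger pad.
Only numpy, scipy, OpenCV 4.12 (cv2) and the standard library are available. Lean on these libraries where they do the work, as an engineer would, in place of code of your own. Each camera call takes 0.05 s, during which the arm holds its last target. There are 200 camera calls.

TASK

The bench holder has the scraper insert in it with the plain blade facing out, and the comb is needed for the next batch. Slide the keeper fully open, lift the insert out, turn it end for end so that the comb end faces out (away from the holder's back plate), lay it fully down in its slots again and slide the keeper fully shut over it. Leave the other things on the counter where they are.

Things in the scene. Friction and masses are not known exactly. Their poses are not given: they have to be found in the camera images.
- holder: Fixed aluminium holder, base 190x120x10 mm. Origin on the counter under the insert's middle; x runs along the insert to the upright back plate (inner face x = 118 mm, top z = 82 mm); 'out' is -x, the open side. Two saddles, x = -55..-33 and 33..55 mm, top z = 52 mm, slots 16 mm wide, floor z = 38 mm, mouths chamfered. Between the saddles fingers may go down beside the insert's grip to z = 10 mm.
- holder_seat (a point): Where the middle of the seated insert belongs: holder x = 0, y = 0, z = 44 mm; axes as the holder's.
- keeper (a joint): Sliding steel keeper bar 15x50x6 mm on top of the front (-x) saddle, in m: 0 = shut, lying across the slot; 0.040 = fully open, slid 40 mm to the holder's +y, clear of the slot. May start up to 8 mm from shut. Friction about 1.5 N; stays where it is left.
- keeper_grip (a point): Middle of the keeper's upright black grip, 14 mm (along holder x) x 12 mm (along holder y) x 24 mm high, top 82 mm above the counter; bar top at 58 mm. At holder x = -44 mm, y = 17 mm when shut and 57 mm when open. Moves with the keeper.
- insert_middle (a point): Middle of the loose double-ended insert, 196 mm long, about 160 g; x axis points to its comb end. Wooden grip 60 mm long, 20 wide, 22 high about the middle; then on each side a 12x12 mm steel shank that lies in a slot, and a flat steel plate 44 mm wide, 5 thick. Seated, the middle is 44 mm above the counter, with 3 mm play along and 2 mm across. Either flat side may be up.
- comb_tip (a point): Tip of the comb end (four teeth 7 mm wide), 98 mm from the middle along the insert's +x.
- blade_tip (a point): Tip of the plain straight blade, 98 mm from the middle along -x. Faces out at the start.
- ring_cutter: Bystander: round metal cutter 67 mm across, 28 mm high; origin under its centre.
- nozzle: Bystander: metal piping nozzle, cone 30 mm across, 40 mm high; origin under its centre.
- small_bowl: Bystander: small metal bowl 117 mm across, 45 mm high; origin under its centre.
- tape: Bystander: roll of tape 96 mm across, 25 mm high; origin under its centre.
There are look-alikes about, which are no part of the job. There is more than one size of the holder; the job needs the larger.

How it is judged:
By the outcome, as a careful person would: the job done as asked, in the order asked, and still so for the second after the job is handed in, with the robot touching nothing.
It also fails if it takes over 58 s, if anything falls off the work surface, if the arm or the gripper's body presses on something with over 40 N, if the wrist force passes 120 N, or if a joint passes its speed limit or range.

## Working session

There is one attempt and no reset: what is moved stays moved. The work goes in short steps, Python scripts to look and compute and a tool call to move; the robot and the scene stay as the last step left them, time stands still between calls to the robot, and variables do not carry over. Pictures are saved under pics/ and viewed, at most 10 in all, crops included, and the job is handed in when it is done.

Besides the shell and the picture viewer there is one more tool, called after "Emit:" as a command line: name --argument value ..., lists and objects as JSON in quotes. arm_command: Moves the arm, as the interface text tells. Its arguments: {"type":"object","properties":{"targets":{"type":"array","items":{"type":"number","minimum":-1,"maximum":1}},"squeeze":{"type":"number"}},"required":["targets"]}

```bash
ls; mkdir -p pics
python3 - <<'E'
from cell import robot
import cv2,numpy as np,pickle
d={}
for n in("scene","top"):
    d[n]=robot.read_camera(n); 
    cv2.imwrite(f"pics/{n}0.png",d[n]["color"])
    print(n,d[n]["fx"],d[n]["R"],d[n]["t"])
pickle.dump(d,open("d0.pkl","wb"))
s=robot.observe();print(s)
E
```

```text
pics
scene 567.7316500972239 [[ 0.50678353 -0.86169366  0.02558302]
 [-0.48589374 -0.31002779 -0.81718422]
 [ 0.71209391  0.40170487 -0.57580853]] [-279.67954746  310.69681143  949.67469731]
top 615.2677262085836 [[-1.76835634e-02 -9.99839582e-01 -2.84620755e-03]
 [-9.80265132e-01  1.78978001e-02 -1.96875443e-01]
 [ 1.96894801e-01 -6.91421352e-04 -9.80424377e-01]] [  35.090007    522.41560964 1700.48889658]
{'time': 0.1, 'joints': array([ 1.13882188e+00,  2.17672723e-01,  1.61477946e+00, -1.50398685e-06,
        1.31128633e+00, -1.12183923e-01]), 'qvel': array([ 1.11075211e-03, -1.54443877e-03, -3.21926359e-03,  8.74912097e-05,
       -3.88477832e-04, -5.61177747e-04]), 'joint_torque': array([-1.17642499e-03, -3.98076832e+01, -3.04970634e+01, -1.93353740e-04,
        4.29974083e-03, -3.00249280e-05]), 'ee_pos': array([196.16222067, 592.69989713, 252.09948693]), 'eef_rot': array([-2.87633724e-04,  1.59214524e-01,  9.87243427e-01, -1.03365692e-03]), 'wrist_force': array([-1.42613463, -0.55024761,  0.15649801]), 'moment': array([ 0.01024122, -0.01217477, -0.02133696]), 'finger_force': 0.0, 'width': 85.32063689216686}
```

View pics/scene0.png

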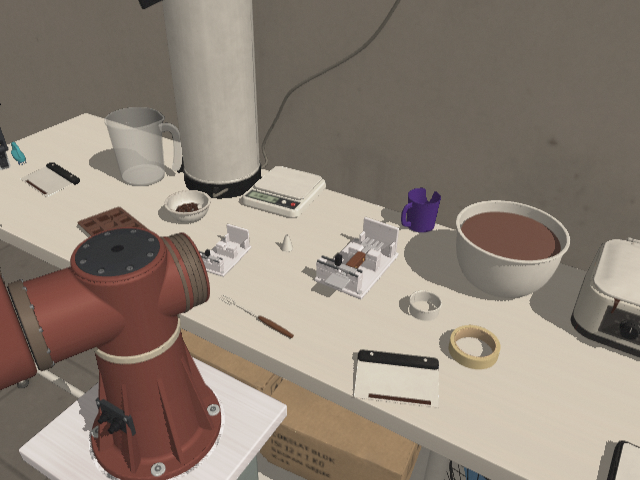

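View pics/top0.png

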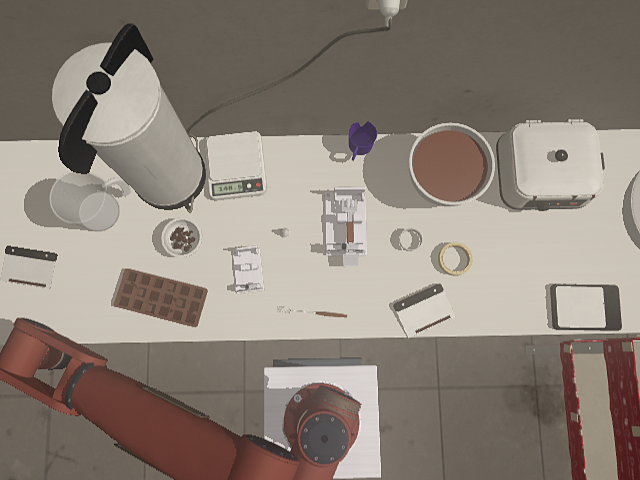

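The larger holder is at about (347,225) in the top view and (360,258) in the scene view. Its back plate is on the far side, the brown grip is at about (350,231) in the top view, and the black keeper grip is at about (345,247).

```bash
cat > h.py <<'E'
import numpy as np,cv2
def ray(c,u,v):
    R=np.array(c["R"]);t=np.array(c["t"])
    d=R.T@np.array([(u-c["cx"])/c["fx"],(v-c["cy"])/c["fy"],1]);o=-R.T@t
    return o,d/np.linalg.norm(d)
def plane(c,u,v,z):
    o,d=ray(c,u,v);return o+d*(z-o[2])/d[2]
def tri(r1,r2):
    (o1,d1),(o2,d2)=r1,r2
    s=np.linalg.lstsq(np.c_[d1,-d2],o2-o1,rcond=None)[0]
    a,b=o1+s[0]*d1,o2+s[1]*d2
    return (a+b)/2,np.linalg.norm(a-b)
def blobs(m,box,amin=8):
    M=np.zeros_like(m,np.uint8);x0,y0,x1,y1=box;M[y0:y1,x0:x1]=m[y0:y1,x0:x1]
    n,l,st,c=cv2.connectedComponentsWithStats(M)
    return [(c[i],st[i],l==i) for i in range(1,n) if st[i,4]>=amin]
E
python3 - <<'E'
import pickle,cv2,numpy as np
from h import *
d=pickle.load(open("d0.pkl","rb"))
box={"top":(315,180,375,270),"scene":(310,210,405,300)}
P={}
for n in d:
    I=d[n]["color"].astype(int);b,g,r=I[...,0],I[...,1],I[...,2]
    for k,m in(("brown",(r-b>35)&(r<190)&(r>60)),("black",(I.max(2)<60))):
        for c,s,l in blobs(m,box[n]): 
            print(n,k,c,s); 
            if (k not in P.get(n,{})) or s[4]>P[n][k][1]: P.setdefault(n,{})[k]=(c,s[4])
for k in("brown","black"):
    print(k,tri(ray(d["top"],*P["top"][k][0]),ray(d["scene"],*P["scene"][k][0])))
ims=[]
for n,(x0,y0,x1,y1) in box.items():
    ims.append(cv2.resize(d[n]["color"][y0:y1,x0:x1],(400,int(400*(y1-y0)/(x1-x0))),interpolation=cv2.INTER_CUBIC))
H=max(i.shape[0] for i in ims)
cv2.imwrite("pics/crop0.png",np.hstack([cv2.copyMakeBorder(i,0,H-i.shape[0],0,0,0) for i in ims]))
for n in d:
    print(n,d[n]["cx"],d[n]["cy"])
E
```

```text
scene brown [356.45789474 259.62631579] [346 252  19  16 190]
scene black [337.27272727 259.42857143] [328 254  14  12  77]
top brown [350.16030534 231.20610687] [347 222   7  20 131]
brown (array([526.93438628, -94.24348423,  48.70802722]), np.float64(2.0623073523042317))Traceback (most recent call last):
  File "<stdin>", line 13, in <module>
KeyError: 'black'
```

```bash
cat >> h.py <<'E'
from scipy.spatial.transform import Rotation as Ro
def rot(q): return Ro.from_quat([q[1],q[2],q[3],q[0]])
def go(s,p,yaw=None):
    "units for target TCP p (mm), tool y axis at world angle yaw, tool down"
    R=rot(s["eef_rot"]); sh=R.as_matrix().T@(np.array(p)-s["ee_pos"])/250
    rv=np.zeros(3)
    if yaw is not None:
        y=np.array([np.cos(yaw),np.sin(yaw),0]);z=np.array([0,0,-1.]);x=np.cross(y,z)
        rv=(R.inv()*Ro.from_matrix(np.c_[x,y,z])).as_rotvec()/np.pi
    return rv.round(4),sh.round(4)
def wray(c,s,u,v):
    "equidistant fisheye ray in world"
    T=np.array(c["tool_from_camera"]);R=rot(s["eef_rot"]).as_matrix()
    a=np.array([(u-c["cx"])/c["fx"],(v-c["cy"])/c["fy"]]);th=np.linalg.norm(a)
    k=np.sinc(th/np.pi)
    dc=np.array([a[0]*k,a[1]*k,np.cos(th)])
    return s["ee_pos"]+R@T[:3,3], R@T[:3,:3]@dc
def onz(r,z): return r[0]+r[1]*(z-r[0][2])/r[1][2]
E
python3 - <<'E'
from cell import robot
from h import *
import pickle
d=pickle.load(open("d0.pkl","rb"))
s=robot.observe();c=robot.read_camera("wrist")
print(np.array(c["tool_from_camera"]).round(3),c["fx"],c["cx"],c["cy"])
print(go(s,(490,-94,260),1.571), s["ee_pos"])
box={"top":(315,180,375,270),"scene":(310,210,405,300)}
ims=[]
for n,(x0,y0,x1,y1) in box.items():
    ims.append(cv2.resize(d[n]["color"][y0:y1,x0:x1],(400,int(400*(y1-y0)/(x1-x0))),interpolation=cv2.INTER_CUBIC))
H=max(i.shape[0] for i in ims)
cv2.imwrite("pics/crop0.png",np.hstack([cv2.copyMakeBorder(i,0,H-i.shape[0],0,0,0) for i in ims]))
E
```

```text
[[ 1.00000e-03 -9.51000e-01 -3.10000e-01  7.83690e+01]
 [ 1.00000e+00  1.00000e-03 -0.00000e+00  2.41000e-01]
 [ 0.00000e+00 -3.10000e-01  9.51000e-01 -1.19876e+02]
 [ 0.00000e+00  0.00000e+00  0.00000e+00  1.00000e+00]] 371.64829954431775 323.32271572888465 244.5289182503898
(array([-0.0007, -0.0002, -0.1019]), array([-1.9793, -2.2381, -0.0273])) [196.16222067 592.69989713 252.09948693]
```

View pics/crop0.png

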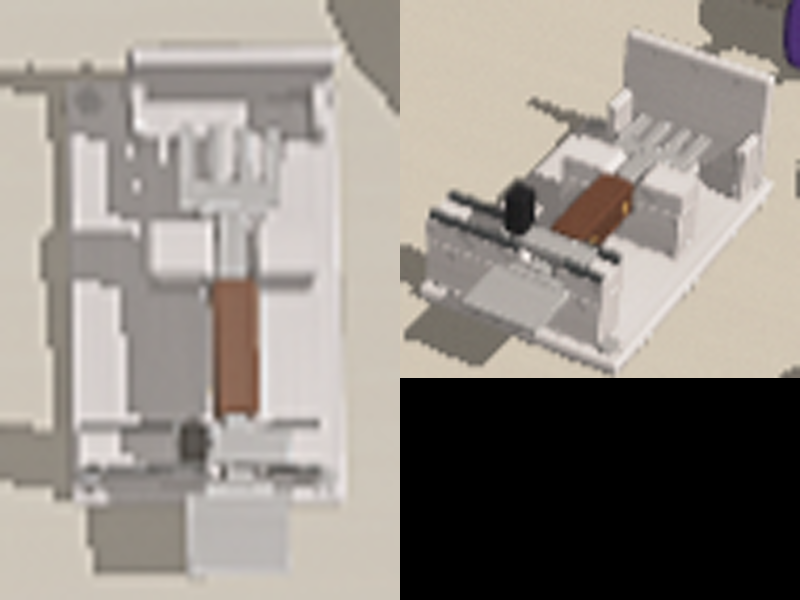

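The crop shows the blade plate facing out towards the robot and the comb teeth near the back plate. The keeper is across the front slot, with its black grip on the +y side. I'm moving the wrist camera over it.

Emit:
arm_command --targets '[0,0,0,-0.132,-0.15,0,1,0,0,0,-0.264,-0.3,0,1,0,0,0,-0.396,-0.45,0,1,0,0,0,-0.528,-0.6,0,1,0,0,0,-0.66,-0.75,0,1]'

```text
time: 0.65
ee_pos: [294.3, 361.5, 253.0]
eef_rot: [0.0, 0.159, 0.987, -0.0]
wrist_force: [0.6, -0.3, 0.2]
width: 85.2
finger_force: 0.0
```

Emit:
arm_command --targets '[0,0,0,-0.132,-0.15,0,1,0,0,0,-0.264,-0.3,0,1,0,0,0,-0.396,-0.45,0,1,0,0,0,-0.528,-0.6,0,1,0,0,0,-0.66,-0.75,0,1]'

```text
time: 1.15
ee_pos: [392.0, 131.7, 253.3]
eef_rot: [0.0, 0.159, 0.987, 0.0]
wrist_force: [1.4, 1.2, -0.3]
width: 85.2
finger_force: 0.0
```

Emit:
arm_command --targets '[0,0,-0.03,-0.132,-0.15,0,1,0,0,-0.06,-0.264,-0.3,0,1,0,0,-0.09,-0.396,-0.45,0,1,0,0,-0.102,-0.528,-0.6,0,1,0,0,-0.102,-0.66,-0.74,0,1]'

```text
time: 1.65
ee_pos: [490.5, -96.1, 253.2]
eef_rot: [0.0, -0.0, 1.0, 0.0]
wrist_force: [0.8, 0.7, -0.0]
width: 85.3
finger_force: 0.0
```

Emit:
arm_command --targets '[0,0,0,0,0,0,1,0,0,0,0,0,0,1]'

```text
time: 1.85
ee_pos: [490.0, -94.6, 252.7]
eef_rot: [-0.001, 0.001, 1.0, 0.001]
wrist_force: [0.1, -0.2, -0.1]
width: 85.6
finger_force: 0.0
```

Run:
```python
from cell import robot
from h import *
import pickle
s=robot.observe();c=robot.read_camera("wrist")
print(s["time"],s["ee_pos"],s["eef_rot"],s["joints"],c["fx"])
cv2.imwrite("pics/w1.png",c["color"]);pickle.dump((s,c),open("w1.pkl","wb"))
```

```text
1.85 [490.0397832  -94.63804398 252.71074911] [-7.84420742e-04  9.82209068e-04  9.99999073e-01  5.22903004e-04] [-3.31766683e-01 -5.37009466e-02  1.90430888e+00  4.98720253e-04
  1.29280820e+00 -1.90073589e+00] 371.64829954431775
```

View pics/w1.png

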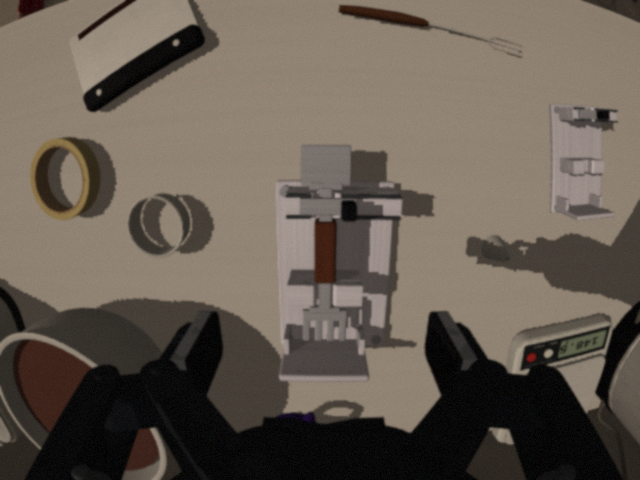

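The wrist view shows the brown grip at (326,250), the black keeper grip at (349,210), the blade plate at (326,162) and the comb at (327,322). The smaller look-alike holder is off at the right.

```bash
cat >> h.py <<'E'
def feats(c,s,box,verbose=True):
    I=c["color"].astype(int);b,g,r=I[...,0],I[...,1],I[...,2];out={}
    for k,m in(("brown",(r-b>25)&(r>35)&(g<80)),("black",(I.max(2)<28))):
        B=blobs(m,box,30)
        if not B: continue
        ce,st,l=max(B,key=lambda q:q[1][4])
        cs,=[cv2.findContours(l.astype(np.uint8),0,2)[0]]
        rect=cv2.minAreaRect(np.vstack(cs))
        out[k]=(ce,st,cv2.boxPoints(rect))
        if verbose: print(k,ce.round(1),st,cv2.boxPoints(rect).round(1).tolist())
    return out
E
python3 - <<'E'
from h import *
import pickle
s,c=pickle.load(open("w1.pkl","rb"));d=pickle.load(open("d0.pkl","rb"))
f=feats(c,s,(290,185,380,290))
for p in f["brown"][2]: print("brown",onz(wray(c,s,*p),55).round(1))
for p in f["black"][2]: print("black",onz(wray(c,s,*p),82).round(1))
print(onz(wray(c,s,*f["brown"][0]),55),onz(wray(c,s,*f["black"][0]),78))
for n,uv in(("scene",(356.5,259.6)),("top",(350.2,231.2))): print(n,tri(wray(c,s,*f["brown"][0]),ray(d[n],*uv)))
print(tri(wray(c,s,*f["black"][0]),ray(d["scene"],337.3,259.4)))
# holder edges: back plate top corners z82, base front corners z10
for u,v,z in((279,379,82),(368,377,82),(276,183,10),(276,300,10)): print((u,v,z),onz(wray(c,s,u,v),z).round(1))
E
```

```text
brown [324.4 252.4] [ 314  222   21   61 1203] [[314.0, 222.0], [334.0, 222.0], [334.0, 282.0], [314.0, 282.0]]
black [350.5 211.4] [342 201  32  20 292] [[342.0, 201.0], [373.0, 201.0], [373.0, 220.0], [342.0, 220.0]]
brown [ 494.  -102.9   55. ]
brown [494.  -85.3  55. ]
brown [551.7 -84.8  55. ]
brown [ 551.6 -103.5   55. ]
black [469.7 -79.8  82. ]
black [469.6 -54.9  82. ]
black [485.3 -54.4  82. ]
black [485.4 -79.6  82. ]
[522.39493907 -93.73191389  55.        ] [479.12212576 -72.55291204  78.        ]
scene (array([524.92176852, -94.88052295,  50.21750454]), np.float64(2.8427958489987812))
top (array([528.30942733, -93.94258093,  38.42054181]), np.float64(0.5939563276583875))
(array([480.89915293, -71.8103968 ,  69.87296426]), np.float64(0.30421407214415513))
(279, 379, 82) [ 645.5 -138.6   82. ]
(368, 377, 82) [643.1 -51.   82. ]
(276, 183, 10) [ 465.6 -141.3   10. ]
(276, 300, 10) [ 593.2 -146.5   10. ]
```

Emit:
arm_command --targets '[0,0,0,0.02,0.04,0.16,0.45,0,0,0,0.044,0.082,0.32,0.45,0,0,0,0.044,0.082,0.45,0.45,0,0,0,0.044,0.082,0.45,0.45]'

```text
time: 2.3
ee_pos: [473.9, -70.1, 135.7]
eef_rot: [-0.006, -0.002, 1.0, 0.002]
wrist_force: [-1.1, 0.2, -0.3]
width: 38.1
finger_force: 0.0
```

Run:
```python
from cell import robot
from h import *
import pickle
s=robot.observe();c=robot.read_camera("wrist")
print(s["time"],s["ee_pos"],s["eef_rot"],c["fx"])
cv2.imwrite("pics/w2.png",c["color"]);pickle.dump((s,c),open("w2.pkl","wb"))
```

```text
2.3 [473.93478085 -70.0553755  135.70034549] [-0.00576211 -0.00175729  0.9999801   0.00187159] 371.64829954431775
```

View pics/w2.png

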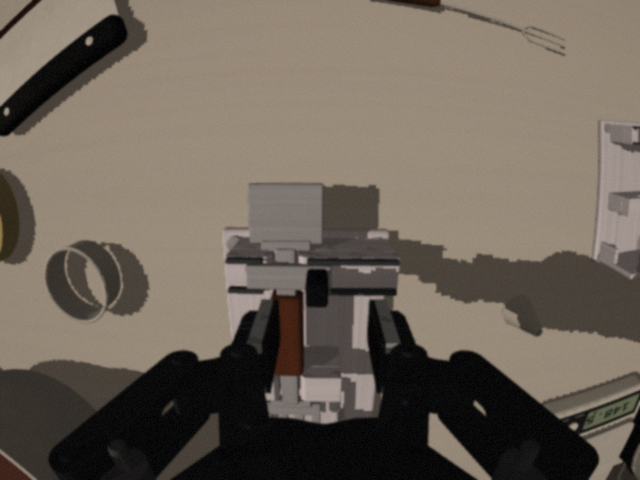

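Run:
```python
from h import *
import pickle
s,c=pickle.load(open("w2.pkl","rb"));s1,c1=pickle.load(open("w1.pkl","rb"))
g=c["color"].max(2)
for x0,x1,y0,y1,z in((232,300,252,266,59),(334,395,252,266,59),(232,300,284,296,59),(334,395,284,296,59)):
    m=g[y0:y1,x0:x1]<50; ys,xs=np.nonzero(m)
    print("rail",onz(wray(c,s,xs.mean()+x0,ys.mean()+y0),z).round(1),m.sum())
bl=g<50
ys,xs=np.nonzero(bl[272:306,303:332]);print("black cols",[(y,np.nonzero(bl[y,300:335])[0][[0,-1]]+300) for y in(274,280,298,304)])
col=np.nonzero(bl[262:312,312:322].all(1))[0]+262;print("rows",col)
for v in(285,302):
  a=np.nonzero(bl[v,300:335])[0][[0,-1]]+300
  print(onz(wray(c,s,a[0]-.5,v),82).round(1),onz(wray(c,s,a[1]+.5,v),82).round(1))
print("top back edge",onz(wray(c,s,317,col[-1]+.5),82), "front bottom",onz(wray(c,s,317,col[0]-.5),58))
# height: rear top edge across two wrist views
b1=c1["color"].max(2)<28
for u in (345,349,353): r=np.nonzero(b1[190:230,u])[0]+190; print(u,r.min(),r.max())
print(tri(wray(c1,s1,349.5,219.5),wray(c,s,317,col[-1]+.5)))
I=c["color"].astype(int);m=(I[...,2]-I[...,0]>25)&(I[...,1]<90)
for v in(295,310,330,350,370):
  a=np.nonzero(m[v,265:310])[0][[0,-1]]+265; print(v,a,onz(wray(c,s,a[0]-.5,v),55).round(1),onz(wray(c,s,a[1]+.5,v),55).round(1))
r=np.nonzero(m[285:385,290])[0]+285;print(r.min(),r.max(),onz(wray(c,s,290,r.min()-.5),55),onz(wray(c,s,290,r.max()+.5),55))
m1=c1["color"].astype(int);m1=(m1[...,2]-m1[...,0]>25)&(m1[...,1]<80)
for w,(cc,ss,mm,u,lo,hi) in {"w1":(c1,s1,m1,325,200,300)}.items():
  r=np.nonzero(mm[lo:hi,u])[0]+lo;print(w,r.min(),r.max(),tri(wray(cc,ss,u,r.min()-.5),wray(c,s,290,285+0+np.nonzero(m[285:385,290])[0].min()-.5)))
p=[onz(wray(c,s,u,v),10).round(1) for u,v in((224,232),(398,232))];print("base front",p)
```

```text
rail [ 468.2 -113.4   59. ] 163
rail [468.6 -47.2  59. ] 308
rail [ 487.2 -110.4   59. ] 127
rail [487.3 -45.9  59. ] 430
black cols [(274, array([307, 328])), (280, array([307, 328])), (298, array([300, 327])), (304, array([300, 326]))]
rows [262 263 264 270 271 272 273 274 275 276 277 278 279 280 281 282 283 284
 285 286 287 288 289 290 291 292 293 294 295 296 297 298 299 300 301 302
 303 304 305 306]
[473.4 -79.1  82. ] [473.3 -66.9  82. ]
[483.1 -82.4  82. ] [483.1 -67.8  82. ]
top back edge [485.71258202 -73.28793625  82.        ] front bottom [469.29165725 -73.55845714  58.        ]
345 201 219
349 201 220
353 202 220
(array([484.46943582, -73.48438468,  84.25794302]), np.float64(0.4862196034372024))Traceback (most recent call last):
  File "<stdin>", line 21, in <module>
IndexError: index 0 is out of bounds for axis 0 with size 0
```

Emit:
arm_command --targets '[0,0,0,0,0,0,0.45]'

```text
time: 2.45
ee_pos: [480.3, -72.8, 142.4]
eef_rot: [0.001, -0.001, 1.0, -0.0]
wrist_force: [-0.3, -1.0, 0.3]
width: 38.3
finger_force: 0.0
```

Run:
```python
from cell import robot
from h import *
s=robot.observe();print(s["ee_pos"],s["eef_rot"],go(s,(478,-73,88),1.571))
```

```text
[480.2838291  -72.84286712 142.44080617] [ 1.16595488e-03 -1.06211155e-03  9.99998704e-01 -3.23638488e-04] (array([-0.0002,  0.0007,  0.0006]), array([ 0.0096, -0.0005,  0.2177]))
```

Emit:
arm_command --targets '[0,0,0,0.008,0,0.11,0.45,0,0,0,0.008,0,0.18,0.45,0,0,0,0.008,0,0.216,0.45,0,0,0,0.008,0,0.216,0.1,0,0,0,0.008,0,0.216,0]' --squeeze 30

```text
time: 2.95
ee_pos: [478.7, -73.7, 88.5]
eef_rot: [0.001, -0.0, 1.0, -0.0]
wrist_force: [-2.0, 1.0, 2.9]
width: 11.0
finger_force: 34.8
```

Emit:
arm_command --targets '[0,0,0,0,0,0,0,0,0,0,0,0,0,0]'

```text
time: 3.15
ee_pos: [478.7, -73.8, 88.4]
eef_rot: [0.001, -0.0, 1.0, -0.0]
wrist_force: [0.2, 1.2, 4.3]
width: 10.6
finger_force: 34.5
```

Emit:
arm_command --targets '[0,0,0,0,0.04,0,0,0,0,0,0,0.08,0,0,0,0,0,0,0.12,0,0,0,0,0,0,0.15,0,0,0,0,0,0,0.15,0,0]'

```text
time: 3.65
ee_pos: [479.0, -35.6, 88.4]
eef_rot: [0.002, -0.001, 1.0, -0.001]
wrist_force: [-0.0, -1.0, 5.8]
width: 10.9
finger_force: 34.7
```

Emit:
arm_command --targets '[0,0,0,0,0.008,0,0,0,0,0,0,0.008,0,0,0,0,0,0,0.008,0,0]'

```text
time: 3.95
ee_pos: [479.0, -35.4, 88.4]
eef_rot: [0.002, -0.001, 1.0, -0.002]
wrist_force: [0.5, -5.5, 5.4]
width: 11.0
finger_force: 34.6
```

Emit:
arm_command --targets '[0,0,0,0,-0.007,0,0,0,0,0,0,-0.007,0,0.3,0,0,0,0,-0.007,0,0.45,0,0,0,0,-0.007,-0.15,0.45,0,0,0,0,-0.007,-0.3,0.45]'

```text
time: 4.45
ee_pos: [475.0, -34.8, 160.3]
eef_rot: [-0.003, -0.0, 1.0, 0.001]
wrist_force: [-0.3, -0.2, 1.4]
width: 38.1
finger_force: 0.0
```

Emit:
arm_command --targets '[0,0,0,-0.09,-0.12,0,0.45,0,0,0,-0.17,-0.232,0,0.45,0,0,0,-0.17,-0.232,0,0.45,0,0,0,-0.17,-0.232,0,0.45]'

```text
time: 4.85
ee_pos: [519.2, -93.5, 161.0]
eef_rot: [-0.001, 0.0, 1.0, 0.001]
wrist_force: [-1.8, 0.2, 0.3]
width: 38.5
finger_force: 0.0
```

Run:
```python
from cell import robot
from h import *
import pickle
s=robot.observe();c=robot.read_camera("wrist");c2=robot.read_camera("top");c3=robot.read_camera("scene")
print(s["time"],s["ee_pos"],s["eef_rot"])
x0,y0,x1,y1=310,180,380,270
cv2.imwrite("pics/w3.png",np.hstack([c["color"][130:480,120:520]]+[cv2.resize(c2["color"][y0:y1,x0:x1],(272,350),interpolation=2)]))
pickle.dump((s,c),open("w3.pkl","wb"))
I=c["color"].astype(int);m=(I[...,2]-I[...,0]>20)&(I[...,1]<90)
B=blobs(m,(240,180,400,420),100)
for ce,st,l in B:
  print(ce,st)
  for v in np.linspace(st[1]+5,st[1]+st[3]-6,4).astype(int):
    a=np.nonzero(l[v])[0][[0,-1]]; print(v,a,onz(wray(c,s,a[0]-.5,v),55).round(1),onz(wray(c,s,a[1]+.5,v),55).round(1))
  u=int(ce[0]);print("ends",onz(wray(c,s,u,st[1]-.5),55),onz(wray(c,s,u,st[1]+st[3]-.5),55))
```

```text
4.85 [519.24612641 -93.48673574 160.98233187] [-9.71455895e-04  1.99108516e-04  9.99999354e-01  5.55623360e-04]
[323.27956557 254.95977474] [ 308  210   31   89 2486]
215 [310 338] [ 494.9 -102.2   55. ] [494.9 -84.1  55. ]
241 [309 338] [ 512. -103.   55.] [512.  -83.9  55. ]
267 [310 337] [ 529.8 -102.6   55. ] [529.8 -84.3  55. ]
293 [309 336] [ 548.6 -103.5   55. ] [548.6 -84.7  55. ]
ends [491.43213179 -93.77048496  55.        ] [552.67598787 -93.77031489  55.        ]
```

View pics/w3.png

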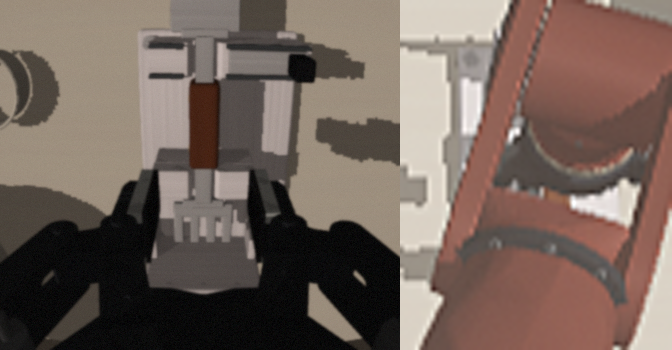

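The keeper bar is open and clear of the slot, with the shank exposed. The insert lies straight, with its grip centred under the jaws. Next I descend and grip.

Emit:
arm_command --targets '[0,0,0,-0.004,0,0.14,0.45,0,0,0,-0.004,0,0.28,0.45,0,0,0,-0.004,0,0.4,0.45,0,0,0,-0.004,0,0.456,0.45,0,0,0,-0.004,0,0.456,0.45]'

```text
time: 5.5
ee_pos: [518.2, -92.3, 45.3]
eef_rot: [-0.003, -0.001, 1.0, 0.001]
wrist_force: [-0.1, 0.2, 0.1]
width: 38.6
finger_force: 0.0
```

Emit:
arm_command --targets '[0,0,0,0,0,0,0.1,0,0,0,0,0,0,0,0,0,0,0,0,0,0,0,0,0,0,0,0,0]' --squeeze 60

```text
time: 5.9
ee_pos: [522.0, -94.0, 49.3]
eef_rot: [0.001, -0.0, 1.0, -0.0]
wrist_force: [0.4, -0.7, 2.6]
width: 18.8
finger_force: 61.3
```

Emit:
arm_command --targets '[0,0,0,0,0,-0.06,0,0,0,0,0,0,-0.12,0,0,0,0,0,0,-0.24,0,0,0,0,0,0,-0.36,0,0,0,0,0,0,-0.36,0]'

```text
time: 6.4
ee_pos: [525.1, -95.0, 144.3]
eef_rot: [0.006, -0.0, 1.0, -0.002]
wrist_force: [0.9, -0.7, -0.6]
width: 19.0
finger_force: 60.9
```

Emit:
arm_command --targets '[0,0,0.04,0,0,0,0,0,0,0.08,0,0,0,0,0,0,0.12,0,0,0,0,0,0,0.16,0,0,0,0,0,0,0.2,0,0,0,0]'

```text
time: 6.9
ee_pos: [520.3, -93.5, 137.5]
eef_rot: [-0.0, 0.311, 0.95, -0.0]
wrist_force: [0.3, -0.9, -2.1]
width: 19.3
finger_force: 60.8
```

Run:
```python
from cell import robot
s=robot.observe();print(s["joints"],s["ee_pos"],s["width"],s["wrist_force"])
```

```text
[-3.10591213e-01  1.46065179e-01  1.93079781e+00  3.04171010e-06
  1.06542385e+00 -1.24845874e+00] [520.31084664 -93.49073632 137.51641926] 19.32159124214594 [ 0.2809068  -0.89150801 -2.06529317]
```

Emit:
arm_command --targets '[0,0,0.04,0,0,0,0,0,0,0.08,0,0,0,0,0,0,0.12,0,0,0,0,0,0,0.16,0,0,0,0,0,0,0.2,0,0,0,0]'

```text
time: 7.4
ee_pos: [520.3, -93.5, 137.5]
eef_rot: [-0.0, 0.59, 0.808, -0.0]
wrist_force: [0.4, 0.7, -1.3]
width: 18.9
finger_force: 60.8
```

Emit:
arm_command --targets '[0,0,0.04,0,0,0,0,0,0,0.08,0,0,0,0,0,0,0.12,0,0,0,0,0,0,0.16,0,0,0,0,0,0,0.2,0,0,0,0]'

```text
time: 7.9
ee_pos: [520.3, -93.5, 137.5]
eef_rot: [-0.0, 0.81, 0.586, -0.0]
wrist_force: [0.3, 0.1, -1.5]
width: 18.9
finger_force: 60.8
```

Emit:
arm_command --targets '[0,0,0.04,0,0,0,0,0,0,0.08,0,0,0,0,0,0,0.12,0,0,0,0,0,0,0.16,0,0,0,0,0,0,0.2,0,0,0,0]'

```text
time: 8.4
ee_pos: [520.3, -93.5, 137.5]
eef_rot: [-0.0, 0.952, 0.307, -0.0]
wrist_force: [0.9, 0.2, -1.6]
width: 19.0
finger_force: 60.8
```

Emit:
arm_command --targets '[0,0,0.04,0,0,0,0,0,0,0.08,0,0,0,0,0,0,0.12,0,0,0,0,0,0,0.16,0,0,0,0,0,0,0.2,0,0,0,0]'

```text
time: 8.9
ee_pos: [520.2, -93.5, 137.4]
eef_rot: [-0.0, 1.0, -0.002, -0.0]
wrist_force: [-0.1, 1.3, -1.2]
width: 19.0
finger_force: 60.8
```

Emit:
arm_command --targets '[0,0,0,0,0,0,0,0,0,0,0,0,0,0]'

```text
time: 9.1
ee_pos: [520.5, -93.5, 137.6]
eef_rot: [-0.0, 1.0, 0.002, -0.0]
wrist_force: [-0.3, 0.6, -1.0]
width: 18.9
finger_force: 60.8
```

Run:
```python
from cell import robot
from h import *
import pickle
s=robot.observe();c=robot.read_camera("wrist");c2=robot.read_camera("scene")
print(s["ee_pos"],s["eef_rot"],s["joints"])
x0,y0,x1,y1=290,180,420,310
cv2.imwrite("pics/w4.png",np.hstack([c["color"][130:480,120:520]]+[cv2.resize(c2["color"][y0:y1,x0:x1],(350,350),interpolation=2)]))
pickle.dump((s,c),open("w4.pkl","wb"))
print(go(s,(522,-94,49.3),-1.571))
```

```text
[520.50158298 -93.52816565 137.6008677 ] [-8.08938735e-05  9.99998682e-01  1.60462710e-03 -2.34753522e-04] [-3.10551830e-01  1.46226732e-01  1.93042849e+00  1.11749336e-05
  1.06543394e+00  1.25702983e+00]
(array([-0.0001,  0.0001,  0.0011]), array([0.0062, 0.002 , 0.3532]))
```

View pics/w4.png

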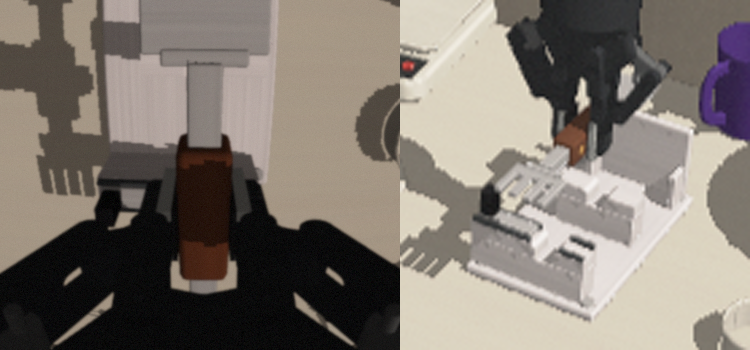

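The comb now faces out towards the robot, with the keeper open and the grip straight in the jaws. Next I lower it in stages.

Emit:
arm_command --targets '[0,0,0.001,0.006,0.002,0.1,0,0,0,0.001,0.006,0.002,0.2,0,0,0,0.001,0.006,0.002,0.27,0,0,0,0.001,0.006,0.002,0.27,0,0,0,0.001,0.006,0.002,0.27,0]'

```text
time: 9.7
ee_pos: [522.2, -94.1, 70.4]
eef_rot: [-0.0, 1.0, -0.001, -0.0]
wrist_force: [0.3, 0.6, -1.5]
width: 18.9
finger_force: 60.8
```

Emit:
arm_command --targets '[0,0,0,0,0,0.015,0,0,0,0,0,0,0.03,0,0,0,0,0,0,0.045,0,0,0,0,0,0,0.05,0,0,0,0,0,0,0.05,0]'

```text
time: 10.2
ee_pos: [522.0, -94.0, 57.5]
eef_rot: [-0.0, 1.0, -0.001, -0.0]
wrist_force: [0.2, -0.2, -1.1]
width: 19.1
finger_force: 60.8
```

Emit:
arm_command --targets '[0,0,0,0,0,0.01,0,0,0,0,0,0,0.02,0,0,0,0,0,0,0.03,0,0,0,0,0,0,0.032,0,0,0,0,0,0,0.032,0]'

```text
time: 10.7
ee_pos: [522.1, -94.1, 49.6]
eef_rot: [-0.0, 1.0, -0.001, -0.0]
wrist_force: [-0.5, 0.7, -1.1]
width: 19.1
finger_force: 60.8
```

Emit:
arm_command --targets '[0,0,0,0,0,0.004,0,0,0,0,0,0,0.006,0,0,0,0,0,0,0.006,0]'

```text
time: 11.0
ee_pos: [522.4, -94.2, 49.3]
eef_rot: [-0.0, 1.0, -0.001, -0.0]
wrist_force: [-2.9, -0.5, 4.6]
width: 18.8
finger_force: 61.9
```

Emit:
arm_command --targets '[0,0,0,0,0,0,0.2,0,0,0,0,0,0,0.45,0,0,0,0,0,0,0.45,0,0,0,0,0,-0.1,0.45,0,0,0,0,0,-0.25,0.45]'

```text
time: 11.5
ee_pos: [519.8, -93.4, 108.6]
eef_rot: [-0.001, 1.0, -0.001, -0.003]
wrist_force: [0.5, 0.0, 0.3]
width: 38.4
finger_force: 0.0
```

Emit:
arm_command --targets '[0,0,0,-0.02,-0.1,-0.14,0.45,0,0,0,-0.1,-0.17,-0.17,0.45,0,0,0,-0.172,-0.232,-0.17,0.45,0,0,0,-0.172,-0.232,-0.17,0.45,0,0,0,-0.172,-0.232,-0.17,0.45]'

```text
time: 12.0
ee_pos: [479.6, -36.0, 153.3]
eef_rot: [0.0, 1.0, -0.001, 0.0]
wrist_force: [0.4, -0.1, -0.1]
width: 38.7
finger_force: 0.0
```

Run:
```python
from cell import robot
from h import *
import pickle
s=robot.observe();c=robot.read_camera("wrist");c2=robot.read_camera("scene")
print(s["ee_pos"],s["eef_rot"],s["joints"])
x0,y0,x1,y1=290,180,420,310
cv2.imwrite("pics/w5.png",np.hstack([c["color"][130:480,120:520]]+[cv2.resize(c2["color"][y0:y1,x0:x1],(350,350),interpolation=2)]))
pickle.dump((s,c),open("w5.pkl","wb"))
print(go(s,(478.7,-35.5,88.4),-1.571))
I=c["color"].astype(int);m=(I[...,2]-I[...,0]>20)&(I[...,1]<90)
for ce,st,l in blobs(m,(200,100,500,420),200):
  print(ce,st)
  for v in np.linspace(st[1]+5,st[1]+st[3]-6,3).astype(int):
    a=np.nonzero(l[v])[0][[0,-1]]; print(v,a,onz(wray(c,s,a[0]-.5,v),55).round(1),onz(wray(c,s,a[1]+.5,v),55).round(1))
```

```text
[479.58480099 -35.97353547 153.31118305] [ 2.55715723e-04  9.99999472e-01 -8.69911432e-04  4.83934416e-04] [-2.20768127e-01  2.16996001e-02  2.03121317e+00 -3.25224368e-04
  1.08762378e+00  1.35191897e+00]
(array([ 0.0002, -0.0003, -0.0005]), array([-0.0038, -0.002 ,  0.2596]))
[417.68615272 191.02192181] [ 400  144   35   95 2737]
149 [406 434] [548.5 -85.   55. ] [ 549.3 -103.    55. ]
191 [404 432] [523.1 -84.7  55. ] [ 523.5 -103.1   55. ]
233 [402 429] [496.7 -84.9  55. ] [ 496.7 -103.1   55. ]
[308.88728324 416.26878613] [277 412  70   8 346]
417 [279 346] [ 3.442e+02 -3.000e-01  5.500e+01] [344.8 -54.6  55. ]
415 [277 331] [346.5   1.1  55. ] [347.3 -42.7  55. ]
414 [277 315] [347.6   1.1  55. ] [348.5 -30.   55. ]
```

View pics/w5.png

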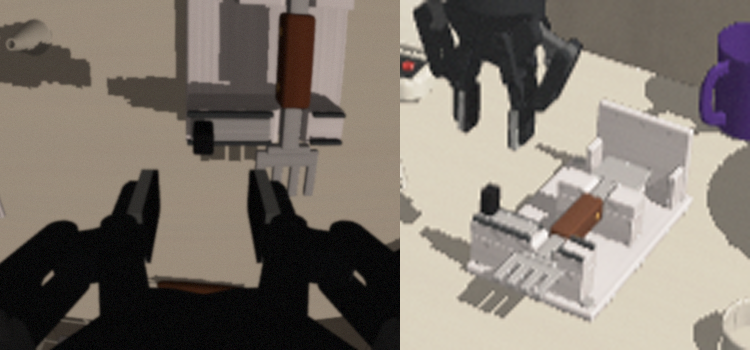

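The insert lies flat and straight in both slots with the comb out, and the keeper bar sits beside the shank, clear of it. Next I close the keeper.

Emit:
arm_command --targets '[0,0,0,-0.004,-0.002,0.12,0.45,0,0,0,-0.004,-0.002,0.22,0.45,0,0,0,-0.004,-0.002,0.26,0.45,0,0,0,-0.004,-0.002,0.26,0.2,0,0,0,-0.004,-0.002,0.26,0]' --squeeze 30

```text
time: 12.6
ee_pos: [479.2, -35.9, 88.7]
eef_rot: [0.0, 1.0, -0.001, 0.0]
wrist_force: [-3.1, -1.5, -4.8]
width: 10.8
finger_force: 34.6
```

Emit:
arm_command --targets '[0,0,0,0,0,0,0,0,0,0,0,0,0,0,0,0,0,0,0.03,0,0,0,0,0,0,0.06,0,0,0,0,0,0,0.06,0,0]'

```text
time: 13.1
ee_pos: [478.9, -51.7, 88.7]
eef_rot: [0.001, 1.0, -0.002, 0.001]
wrist_force: [1.2, -0.8, -4.4]
width: 11.0
finger_force: 34.2
```

Emit:
arm_command --targets '[0,0,0,0,0.03,0,0,0,0,0,0,0.06,0,0,0,0,0,0,0.085,0,0,0,0,0,0,0.096,0,0,0,0,0,0,0.096,0,0]'

```text
time: 13.6
ee_pos: [478.6, -75.5, 88.6]
eef_rot: [0.001, 1.0, -0.001, 0.0]
wrist_force: [1.4, -1.0, -1.8]
width: 11.1
finger_force: 34.6
```

Emit:
arm_command --targets '[0,0,0,0,0.006,0,0,0,0,0,0,0.01,0,0,0,0,0,0,0.01,0,0]'

```text
time: 13.9
ee_pos: [478.6, -75.8, 88.7]
eef_rot: [-0.001, 1.0, -0.002, 0.0]
wrist_force: [1.4, 5.8, 1.3]
width: 10.9
finger_force: 34.9
```

Emit:
arm_command --targets '[0,0,0,0,-0.007,0,0,0,0,0,0,-0.007,0,0.25,0,0,0,0,-0.007,0,0.45,0,0,0,0,-0.007,-0.15,0.45,0,0,0,0,-0.007,-0.34,0.45]'

```text
time: 14.4
ee_pos: [475.5, -74.7, 171.2]
eef_rot: [-0.001, 1.0, -0.001, -0.004]
wrist_force: [1.5, -0.9, 0.2]
width: 38.4
finger_force: 0.0
```

Emit:
arm_command --targets '[0,0,0,0,-0.2,-0.1,0.45,0,0,0,0,-0.4,-0.2,0.45,0,0,0,0,-0.6,-0.2,0.45,0,0,0,0,-0.8,-0.2,0.45,0,0,0,0,-0.9,-0.2,0.45]'

```text
time: 14.9
ee_pos: [478.8, 152.1, 224.1]
eef_rot: [-0.0, 1.0, -0.001, 0.001]
wrist_force: [1.1, -0.1, 0.2]
width: 38.5
finger_force: 0.0
```

Emit:
arm_command --targets '[0,0,0,0,0,0,0.45,0,0,0,0,0,0,0.45]'

```text
time: 15.1
ee_pos: [478.6, 150.1, 223.1]
eef_rot: [0.001, 1.0, -0.0, -0.0]
wrist_force: [-0.3, -0.2, -0.2]
width: 38.4
finger_force: 0.0
```

Run:
```python
from cell import robot
from h import *
import pickle
s=robot.observe();c=robot.read_camera("top");c2=robot.read_camera("scene");print(s["time"],s["ee_pos"])
f=lambda i,b,w,h:cv2.resize(i["color"][b[1]:b[3],b[0]:b[2]],(w,h),interpolation=2)
cv2.imwrite("pics/w6.png",np.hstack([f(c,(310,175,380,275),385,550),f(c2,(310,210,405,305),410,550)]))
for n,u in(("scene",c2),):
    I=u["color"];B=blobs(I.max(2)<60,(310,210,405,300));print([(b[0].round(1),b[1][4]) for b in B])
```

```text
15.1 [478.58591444 150.05723304 223.09869633]
[(array([338.7, 260. ]), np.int32(70))]
```

View pics/w6.png

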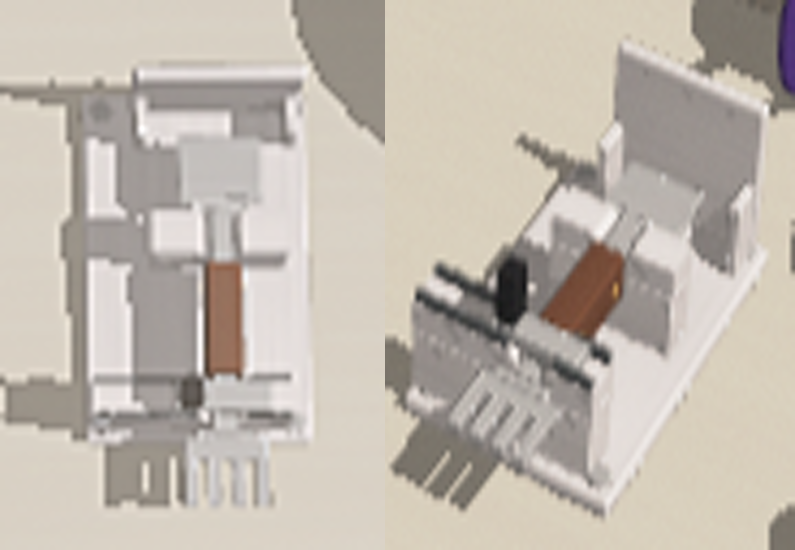

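The final views show the comb facing out, the insert down in both slots and the keeper fully across. The keeper travelled 40 mm from stop to stop. I'm handing in.

```bash
python3 -c "
from cell import robot
print(robot.hand_in())"
```

```text
the job is handed in; nothing more can be done
None
```

The job is done and handed in at about 15 s: the insert is turned end for end with the comb facing out and lies fully down in its slots, the keeper is shut against its stop, and I moved nothing else on the counter.

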